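# Clamp a marble bar in the quick-release hold-down

### The job

Get the marble bar ready for sawing: first push it along its channel until its end is fully home against the end stop. Then turn the hexagonal adjuster nut of the quick-release clamp clockwise until the cam lever meets firm resistance about midway through its swing (not near its start, not near its end), and then swing the lever fully closed so that it stays closed and the bar is held firmly against the stop. Leave the tub, the sanding block and the clay bar where they are.

Things in the scene. Friction and masses are not known exactly. Their poses are not given: they have to be found in the camera images.
- fixture: clamp fixture fixed to the table: dark base plate 10 mm thick with a channel along its y axis between low dark rails (top 40 mm above the table). Origin on the table under the channel's centre line; y towards the end stop, x towards the pedestal. Plate: x -35 to 115, y -95 to 85 mm. Vertical stud at x 65, y 10 mm carries, from below, the strap reaching over the channel, the cam lever and the nut
- stop_face (a point): centre of the end stop's face that the bar must touch, at fixture y = +75 mm, 40 mm above the table; the bar slides towards +y of the fixture
- bar: marble bar 40 x 40 x 180 mm, about 0.75 kg, in the channel on a packing plate, its length along its y axis (as the fixture's y); origin at the centre of its underside (22 to 24 mm above the table). It starts 35 to 65 mm short of the stop, its near end overhanging the base plate (even when home, by 10 mm)
- bar_far_end (a point): centre of the bar's end face that must come to the end stop
- bar_near_end (a point): centre of the bar's other end face, the one to push on
- bar_top (a point): centre of the bar's upper face
- foot_face (a point): centre of the underside of the clamp's foot, a rubber-faced shoe on a stiff spring, 36 x 100 mm (long side along the channel) under the strap's nose, above the channel at fixture x = 0, y = 10 mm; it comes down on the bar
- nut (a joint): turn of the adjuster nut in rad, 0 to 6, about the vertical stud; grows as it is turned clockwise seen from above. Each rad clockwise lowers nut, lever, strap and foot together by 3 mm (coarse thread); it starts 1.7 to 3.2 rad too loose. Stiff, about 0.5 N m; it stays where it is left
- nut_grip (a point): on the nut's axis, 20 mm above its underside, at the height to grip. The nut is a brass hexagon on top of the clamp, 50 mm across flats, 58 mm across corners, 32 mm high; this point's x axis is normal to one pair of flats and turns with the nut. The flat lever lies just below it
- nut_seat (a point): on the stud's axis at the underside of the nut; it goes down with the nut as the nut is tightened and does not move with the lever. With the lever fully open the foot's face is 53.6 mm below this point
- lever (a joint): swing of the cam lever in rad, clockwise from above: 0 fully open (0.23 rad beyond the fixture's +y, towards -x), 1.8 closed at its stop (along +x). It lowers the foot by 21 mm in all: 5.4, 11.3, 14.0, 16.5, 19.9 mm at 0.2, 0.4, 0.5, 0.6, 0.8 of the swing. From where the foot meets the bar it resists (about 3 to 6 N at the knob with the nut right); it holds itself when closed
- lever_knob (a point): centre of the lever's upright round black knob, 20 mm in diameter, 38 mm high (this point is 17 mm under its top), 110 mm from the stud's axis; it can be gripped from above or pushed
- tub: loose clear plastic tub, 116 mm wide and 75 mm high, to be left alone; origin at the centre of its underside
- sanding_block: loose black sanding block 65 x 105 x 35 mm, to be left alone; origin at the centre of its underside
- clay_bar: loose square bar of red clay 22 x 160 x 22 mm, to be left alone; origin at the centre of its underside
- foot: the clamp's foot, body at its underside; see foot_face
Mind the look-alikes: they are no part of the job. Of the things that look like the bar, the middle-sized one is meant.

How it is judged:
By the outcome, as a careful person would: the job done as asked, in the order asked, and still so for the second after the job is handed in, with the robot touching nothing.
It also fails if it takes over 72 s, if anything falls off the work surface, if the arm or the gripper's body presses on something with over 40 N, if the wrist force passes 120 N, or if a joint passes its speed limit or range.

### The arm

A 6-joint arm with a two-finger parallel gripper is mounted at the origin on the work surface. World frame = base frame: x ahead of the robot, y to its left, z up, the work surface at z = 0. Lengths are in m, angles in rad, forces in N, time in s.
With the tool pointing down it reaches from about 0.375 to 0.975 m from the base axis. Payload 3.8 kg.
Tool frame: the origin (TCP) lies at the very end of the fingers, on their centre line; the grasp point (between the pads) lies 19 mm behind it; z points along the fingers, y is the line along which they close (so a half turn about z gives the same grasp; the last joint's range is limited). The gripper opens to 85 mm and grips with 20 to 120 N. Pads are 22 mm wide; open, the fingers measure 114 mm over their backs; the gripper's body (76 mm by 85 mm) begins 54 mm behind the grasp point. The pads swing forward as they close: fully open they stand 13 mm farther back than shut.
Start: joints at [-1.16, 0.264, 1.604, -0, 1.274, -0.037], TCP at [0.292, -0.608, 0.231] pointing down, gripper open.
Joint ranges: [-2.63, 2.63], [-0.94, 2.18], [0.31, 2.57], [-1.31, 4.45], [0, 2.66], [-2.55, 2.55]. Speed limits (rad/s): [2.57, 2.57, 3.14, 3.14, 3.14, 3.14].

### API

Orientations are given as a rotation vector (axis times angle).
In Python, from workcell import monitor, viewer, job gives the robot as it stands. The module is installed in compiled form; this text tells all that it offers.
- The arm moves only by the tool step_arm, never from a script. Its argument "series" is one flat list of numbers, 4 for each row, row after row: the shift along the tool's x, y, z in m, then the turn about the tool's z in rad. A call has 1 to 8 rows; each row is the pose to reach, as a shift and turn from the pose commanded when the call began, along the tool's axes at that moment; what a row does not reach only later rows make up. A row lasts 1/8 s, in which the tool goes at most 62.5 mm and 10.7 degrees, less where a joint would pass 70% of its speed; a pose out of reach is approached as far as the arm can. A call with a gripper value outside its range is refused whole. "gripper" is the opening, from 0 (shut) to 1 (fully open), set as the call begins (left out, the last holds). The fingers move at their own pace and stop on an object; "newtons" is the grip in N (left out, the last holds). Time passes only in rows, so rows that repeat a pose let the fingers close. It gives the time, the measured TCP pose, the force, the opening and the grip force at its end, in the units of the state.
- monitor.read_state(): the state, without advancing time (a new reading comes with each control period).
- viewer.read_camera(name): name is "side" or "top" or "wrist"; returns a dict with "image" (384x512x3 uint8, red, green, blue), "intrinsics" (3x3 intrinsics, pixels), "distortion" ([k1, k2, p1, p2, k3] as OpenCV has them; the pictures are not rectified), "T" (4x4, takes a point from camera to world coordinates); the wrist camera has in their place "hand_eye" (4x4, takes a point from camera to tool coordinates, whose origin is the TCP and whose axes are the flange's). Camera axes: x right, y up, looking along -z (the intrinsics and any distortion apply to the point x, -y, -z); pixel columns grow to the right and rows downward; lengths in m; the calibration is good to about 2 mm. A picture is of the moment at which its call begins: read the wrist's pose just before it. There is no depth.
- job.finish_job(): hands the job in; it is judged then, once.
Trained networks look in a picture, given as the dict that the camera call returned (one of the last four; its "shot" number tells which), for a name from the list of things; names that differ only in an ending like _2 or _b are one class to them, and where a whole thing is asked for, a point or a joint stands for the part that bears it (a point fixed in the world has none). Each returns a list of dicts, best first, with "score" (0 to 1); they miss things now and then, are a little off and sometimes report something else, mostly with a low value. They report only what shows in the picture. A call takes as long as a camera call. They do not tell look-alikes from the thing itself.
- viewer.boxes_of(picture, label): "extent" ([centre column, centre row, width, height] in pixels, round what is visible of it).
- viewer.spot_point(picture, label): "point" ([column, row] in pixels: a listed point, or the origin of a listed thing).
The state is a dict: "time": time; "q": joint angles; "joint_vel": joint speeds; "joint_torque": joint torques, N m; "tool_pos": TCP position; "tcp_rot": TCP orientation; "wrist_force": force on the tool from outside, world axes, zero at the start; "torque": the same for the moment, N m; "width": opening from 0.0 (shut) to 1.0 (fully open); "grip_force": force on a finger pad.
Only numpy, scipy, OpenCV 4.12 (cv2) and the standard library are available. Lean on these libraries where they do the work, as an engineer would, in place of code of your own. Each camera call takes 0.05 s, during which the arm holds its last target. There are 200 camera calls.

## Working session

There is one attempt and no reset: what is moved stays moved. The work goes in short steps, Python scripts to look and compute and a tool call to move; the robot and the scene stay as the last step left them, time stands still between calls to the robot, and variables do not carry over. Pictures are saved under pics/ and viewed, at most 10 in all, crops included, and the job is handed in when it is done.

Besides the shell and the picture viewer there is one more tool, called after "Call:" as name(argument=value, ...) on one line, values as JSON. step_arm: Moves the arm, as the interface text tells. Its arguments: {"type":"object","properties":{"series":{"type":"array"},"gripper":{"type":"number"},"newtons":{"type":"number"}},"required":["series"]}

```bash
mkdir -p pics
cat > h.py <<'E'
import numpy as np, cv2
from scipy.spatial.transform import Rotation as R
from workcell import monitor, viewer, job
def shot(name):
    s=monitor.read_state(); p=viewer.read_camera(name)
    if name=='wrist':
        M=np.eye(4); M[:3,:3]=R.from_rotvec(s['tcp_rot']).as_matrix(); M[:3,3]=s['tool_pos']
        p['Tw']=M@np.array(p['hand_eye'])
    else: p['Tw']=np.array(p['T'])
    return p
def save(p,f): cv2.imwrite('pics/'+f,cv2.cvtColor(p['image'],cv2.COLOR_RGB2BGR))
def ray(p,uv):
    n=cv2.undistortPoints(np.array([[uv]],float),np.array(p['intrinsics']),np.array(p['distortion']))[0,0]
    T=p['Tw']; return T[:3,3],T[:3,:3]@np.array([n[0],-n[1],-1])
def atz(p,uv,z):
    o,d=ray(p,uv); return o+d*(z-o[2])/d[2]
def tri(obs):
    A=np.zeros((3,3));b=np.zeros(3)
    for p,uv in obs:
        o,d=ray(p,uv); d=d/np.linalg.norm(d);P=np.eye(3)-np.outer(d,d);A+=P;b+=P@o
    x=np.linalg.solve(A,b)
    return x,[np.linalg.norm(np.cross(x-o,d/np.linalg.norm(d))) for o,d in [ray(*q) for q in obs]]
def proj(p,X):
    Ti=np.linalg.inv(p['Tw']);c=Ti[:3,:3]@np.array(X)+Ti[:3,3]
    return cv2.projectPoints(np.array([[c[0],-c[1],-c[2]]]),np.zeros(3),np.zeros(3),np.array(p['intrinsics']),np.array(p['distortion']))[0].ravel()
E
python3 - <<'E'
from h import *
np.set_printoptions(precision=3,suppress=True)
a=shot('top');b=shot('side');save(a,'top0.png');save(b,'side0.png')
for n in ['stop_face','bar_far_end','bar_near_end','bar_top','foot_face','nut_grip','nut_seat','lever_knob','fixture','bar','tub','sanding_block','clay_bar']:
    A=viewer.spot_point(a,n);B=viewer.spot_point(b,n)
    print(n,[(np.round(x['point']),round(x['score'],2)) for x in A[:3]],[(np.round(x['point']),round(x['score'],2)) for x in B[:3]])
    if A and B: x,e=tri([(a,A[0]['point']),(b,B[0]['point'])]);print('   ',x,np.array(e))
s=monitor.read_state();print(s['time'],R.from_rotvec(s['tcp_rot']).as_matrix(),a['Tw'][:3,3],b['Tw'][:3,3])
im=np.hstack([a['image'],b['image']]);
E
```

```text
stop_face [(array([236., 220.]), 0.83)] [(array([247., 220.]), 0.86)]
    [0.472 0.086 0.042] [0.001 0.001]
bar_far_end [(array([335., 277.]), 0.85), (array([326., 228.]), 0.84), (array([251., 221.]), 0.75)] [(array([302., 183.]), 0.95), (array([255., 213.]), 0.92), (array([348., 191.]), 0.86)]
    [ 0.36  -0.182  0.064] [0.072 0.072]
bar_near_end [(array([300., 233.]), 0.87), (array([406., 280.]), 0.74), (array([340., 191.]), 0.61)] [(array([294., 186.]), 0.83)]
    [ 0.432 -0.118  0.05 ] [0. 0.]
bar_top [(array([274., 228.]), 0.72), (array([372., 283.]), 0.71), (array([336., 209.]), 0.66)] [(array([364., 169.]), 0.78), (array([278., 196.]), 0.72), (array([287., 164.]), 0.7)]
    [ 0.333 -0.054  0.219] [0.111 0.111]
foot_face [(array([256., 226.]), 0.54)] [(array([259., 200.]), 0.64)]
    [0.461 0.025 0.078] [0.01 0.01]
nut_grip [(array([257., 197.]), 0.79)] [(array([247., 165.]), 0.64), (array([248., 218.]), 0.32)]
    [0.526 0.014 0.17 ] [0.005 0.005]
nut_seat [(array([260., 200.]), 0.81), (array([270., 226.]), 0.67)] [(array([247., 172.]), 0.84)]
    [0.525 0.008 0.14 ] [0.001 0.
[... 204 characters left out ...]
64)]
    [0.457 0.011 0.002] [0.004 0.004]
bar [(array([368., 274.]), 0.96), (array([331., 210.]), 0.81), (array([272., 225.]), 0.56)] [(array([290., 174.]), 0.94), (array([275., 204.]), 0.89)]
    [ 0.396 -0.253  0.06 ] [0.111 0.111]
tub [] [(array([208., 294.]), 0.93)]
sanding_block [(array([312., 137.]), 0.64), (array([260., 226.]), 0.22)] [(array([220., 162.]), 0.97)]
    [ 0.761 -0.17  -0.007] [0.001 0.001]
clay_bar [(array([171., 139.]), 0.82), (array([273., 228.]), 0.27)] [(array([123., 243.]), 0.61), (array([246., 165.]), 0.39)]
    [ 0.747  0.315 -0.003] [0.006 0.006]
1.4 [[ 0.901  0.433  0.   ]
 [ 0.433 -0.901  0.   ]
 [ 0.    -0.    -1.   ]] [0.416 0.005 1.166] [0.046 0.724 0.75 ]
```

Run:
```python
import cv2,numpy as np
a=cv2.imread('pics/top0.png')[100:310,150:430];b=cv2.imread('pics/side0.png')[110:340,90:400]
a=cv2.resize(a,(800,600));cv2.imwrite('pics/v1.png',a);cv2.imwrite('pics/v2.png',cv2.resize(b,(800,594)))
```

```text
(no output)
```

View pics/v1.png

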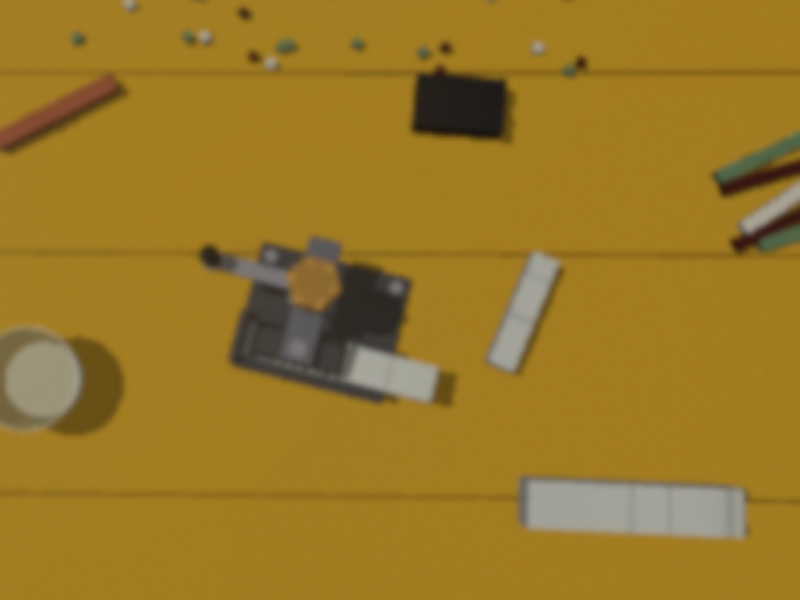

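View pics/v2.png

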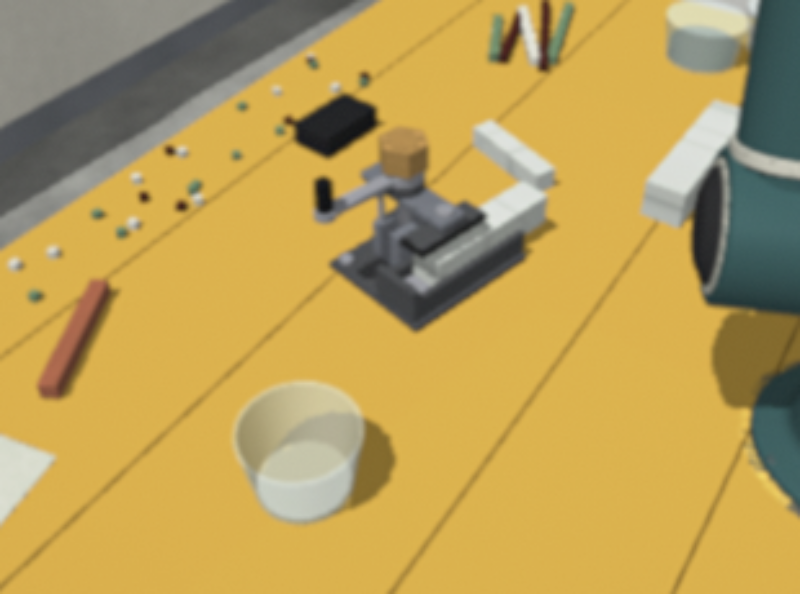

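Pictures: the bar to push is in the channel (near end about column 302, row 235 in the top view). The nut is at (257,197), and the knob at (223,190) is left of the nut. The larger and smaller white bars lie loose to the right. I'm moving closer for a wrist view.

Call:
step_arm(series=[0.04,-0.042,-0.01,-0.14,0.08,-0.084,-0.03,-0.28,0.12,-0.126,-0.05,-0.42,0.16,-0.168,-0.05,-0.56,0.2,-0.21,-0.05,-0.7,0.24,-0.252,-0.05,-0.84,0.286,-0.295,-0.05,-0.93,0.286,-0.295,-0.05,-0.93], gripper=0)

```text
time: 2.4
tool_pos: [0.4235, -0.2151, 0.2817]
tcp_rot: [2.418, 2.005, 0.002]
wrist_force: [-0.6, -0.5, 0.6]
width: -0.001
grip_force: 0.0
```

Run:
```python
from h import *
np.set_printoptions(precision=4,suppress=True)
s=monitor.read_state();print(s['time'],s['tool_pos'],s['q'],R.from_rotvec(s['tcp_rot']).as_matrix()[:,0])
w=shot('wrist');save(w,'w1.png');print(np.array(w['hand_eye']))
for n,z in [('stop_face',.04),('bar_near_end',.043),('bar_far_end',.043),('bar_top',.063),('foot_face',.085),('nut_grip',.162),('nut_seat',.142),('lever_knob',.14),('fixture',0)]:
    A=viewer.spot_point(w,n);print(n,[(np.round(x['point']),round(x['score'],2),atz(w,x['point'],z)) for x in A[:3]])
cv2.imwrite('pics/v3.png',cv2.cvtColor(w['image'],cv2.COLOR_RGB2BGR))
```

```text
2.4 [ 0.4235 -0.2151  0.2817] [-0.5232 -0.1517  1.9491  0.0012  1.3435 -0.3371] [0.1853 0.9827 0.0008]
[[-0.0006  0.9639  0.2662  0.0664]
 [ 1.      0.0005  0.0005 -0.0001]
 [ 0.0003  0.2662 -0.9639 -0.1425]
 [ 0.      0.      0.      1.    ]]
stop_face []
bar_near_end [(array([359., 168.]), 0.97, array([ 0.565 , -0.2528,  0.043 ])), (array([242.,  93.]), 0.62, array([ 0.425 , -0.1246,  0.043 ]))]
bar_far_end [(array([268., 149.]), 0.93, array([ 0.4457, -0.2032,  0.043 ])), (array([172., 178.]), 0.69, array([ 0.3065, -0.2176,  0.043 ]))]
bar_top [(array([184., 260.]), 0.89, array([ 0.2981, -0.3354,  0.063 ])), (array([246.,  12.]), 0.81, array([ 0.4476, -0.0376,  0.063 ])), (array([315., 158.]), 0.79, array([ 0.5034, -0.2229,  0.063 ]))]
foot_face []
nut_grip []
nut_seat []
lever_knob []
fixture []
```

View pics/v3.png

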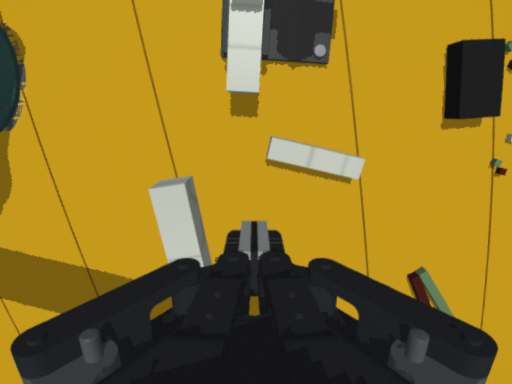

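The wrist view shows the channel bar's near end at about (243,91), and the small loose bar at (315,158) is clear of the push path. Next I'll fix the channel's direction.

Run:
```python
from h import *
np.set_printoptions(precision=4,suppress=True)
w=shot('wrist');a=shot('top');b=shot('side')
im=w['image'].astype(int)
for r in (5,30,60,85): 
    row=im[r,205:290];wh=np.where((row.min(1)>120))[0]+205;print(r,wh.min(),wh.max(),atz(w,[(wh.min()+wh.max())/2,r],.063)[:2],atz(w,[wh.min(),r],.063)[:2],atz(w,[wh.max(),r],.063)[:2])
print('col243',[(r,tuple(im[r,243])) for r in range(66,100,2)])
for r in (72,74,90,92,94): print(r,atz(w,[243,r],.063),atz(w,[243,r],.023))
for u in [(302.3,234.7),(300,233)]: print('top',atz(a,u,.063)[:2])
print('knob top',atz(a,(223.5,189.6),.145)[:2])
A=viewer.spot_point(a,'lever_knob');B=viewer.spot_point(b,'lever_knob');print(A,B)
for q in A:
  if B: print(tri([(a,q['point']),(b,B[0]['point'])]))
```

```text
5 228 262 [ 0.4479 -0.035 ] [ 0.4287 -0.0311] [ 0.4672 -0.0389]
30 228 261 [ 0.4419 -0.0616] [ 0.4229 -0.0577] [ 0.4609 -0.0654]
60 227 259 [ 0.4335 -0.094 ] [ 0.4147 -0.0902] [ 0.4522 -0.0977]
85 226 258 [ 0.4265 -0.1219] [ 0.4073 -0.1181] [ 0.4456 -0.1257]
col243 [(66, (np.int64(208), np.int64(211), np.int64(199))), (68, (np.int64(206), np.int64(211), np.int64(198))), (70, (np.int64(205), np.int64(211), np.int64(199))), (72, (np.int64(204), np.int64(210), np.int64(198))), (74, (np.int64(204), np.int64(209), np.int64(198))), (76, (np.int64(204), np.int64(209), np.int64(197))), (78, (np.int64(203), np.int64(209), np.int64(196))), (80, (np.int64(202), np.int64(207), np.int64(196))), (82, (np.int64(202), np.int64(207), np.int64(195))), (84, (np.int64(201), np.int64(207), np.int64(195))), (86, (np.int64(194), np.int64(200), np.int64(189))), (88, (np.int64(103), np.int64(104), np.int64(95))), (90, (np.int64(116), np.int64(94), np.int64(30))), (92, (np.int64(122), np.int64(95), np.int64(18))), (94, (np.int64(121), np.int64(94), np.int64(15))), (96, (np.int64(122), np.int64(95), np.int64(16))), (98, (np.int64(122), np.int64(96), np.int64(18)))]
72 [ 0.4307 -0.1074  0.063 ] [ 0.4302 -0.1022  0.023 ]
74 [ 0.4302 -0.1097  0.063 ] [ 0.4297 -0.1047  0.023 ]
90 [ 0.4265 -0.1279  0.063 ] [ 0.4255 -0.1249  0.023 ]
92 [ 0.426  -0.1302  0.063 ] [ 0.425  -0.1275  0.023 ]
94 [ 0.4255 -0.1325  0.063 ] [ 0.4245 -0.1301  0.023 ]
top [ 0.4256 -0.1243]
top [ 0.4308 -0.1171]
knob top [0.5557 0.1165]
[{'point': [223.9, 188.3], 'score': 0.71}] [{'point': [218.6, 187.6], 'score': 0.79}]
(array([0.5542, 0.1122, 0.1422]), [np.float64(0.006702816756302065), np.float64(0.006702816756302015)])
```

Call:
step_arm(series=[0.03,-0.008,0.06,0.03,0.057,-0.016,0.12,0.054,0.057,-0.016,0.18,0.054,0.057,-0.016,0.235,0.054,0.057,-0.016,0.247,0.054,0.057,-0.016,0.247,0.054])

```text
time: 3.9
tool_pos: [0.4178, -0.1598, 0.0346]
tcp_rot: [-2.478, -1.93, 0.001]
wrist_force: [0.4, -0.6, 1.4]
width: -0.002
grip_force: 0.0
```

Run:
```python
from h import *
s=monitor.read_state();print(s['tool_pos'],R.from_rotvec(s['tcp_rot']).as_matrix()[:,0])
w=shot('wrist');save(w,'v4.png')
```

```text
[ 0.41780687 -0.15979845  0.0346161 ] [2.44507486e-01 9.69647394e-01 1.41648608e-04]
```

View pics/v4.png

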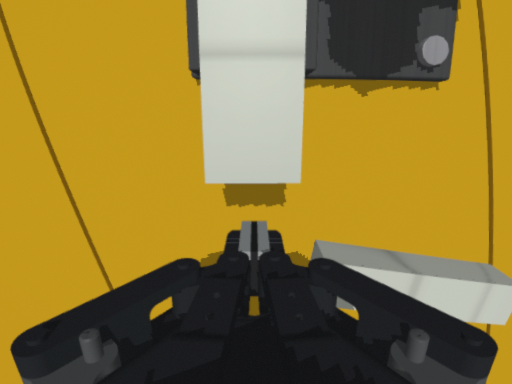

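The tool is aligned with the bar, with the fingers at column 254 and the bar centre at 253. I'll push now.

Call:
step_arm(series=[0.01,0,0,0,0.018,0,0,0,0.023,0,0,0,0.028,0,0,0,0.033,0,0,0,0.038,0,0,0,0.043,0,0,0,0.046,0,0,0])

```text
time: 4.95
tool_pos: [0.4294, -0.1158, 0.0349]
tcp_rot: [2.476, 1.931, -0.001]
wrist_force: [-0.6, -5.2, 4.1]
width: 0.002
grip_force: 2.8
```

Call:
step_arm(series=[0.003,0,0,0,0.006,0,0,0,0.008,0,0,0,0.01,0,0,0])

```text
time: 5.45
tool_pos: [0.4318, -0.1062, 0.0349]
tcp_rot: [2.476, 1.93, -0.001]
wrist_force: [-1.3, -6.4, 4.6]
width: 0.002
grip_force: 2.8
```

Call:
step_arm(series=[0.002,0,0,0,0.004,0,0,0,0.006,0,0,0,0.007,0,0,0])

```text
time: 5.95
tool_pos: [0.4335, -0.0994, 0.0349]
tcp_rot: [2.476, 1.93, -0.001]
wrist_force: [-2.1, -6.2, 3.6]
width: -0.003
grip_force: 2.9
```

Call:
step_arm(series=[0.0015,0,0,0,0.003,0,0,0])

```text
time: 6.2
tool_pos: [0.4341, -0.0973, 0.0349]
tcp_rot: [2.474, 1.931, -0.003]
wrist_force: [-3.6, -14.0, 3.6]
width: -0.003
grip_force: 6.6
```

Call:
step_arm(series=[0.001,0,0,0,0.002,0,0,0,0.002,0,0,0])

```text
time: 6.58
tool_pos: [0.4342, -0.0973, 0.0349]
tcp_rot: [2.472, 1.931, -0.007]
wrist_force: [-4.4, -18.4, 4.3]
width: -0.003
grip_force: 9.4
```

The bar is home: the force rose to 19 N and the tool stopped moving. Next I'll back off and look at the nut.

Call:
step_arm(series=[-0.025,0,0,0,-0.025,0.01,-0.06,0,-0.015,0.04,-0.11,0,-0.002,0.063,-0.16,0,-0.002,0.063,-0.215,0,-0.002,0.063,-0.215,0], gripper=1)

```text
time: 7.32
tool_pos: [0.4984, -0.1114, 0.255]
tcp_rot: [2.472, 1.927, 0.01]
wrist_force: [0.2, -0.5, -0.6]
width: 1.004
grip_force: 0.0
```

Run:
```python
from h import *
np.set_printoptions(precision=4,suppress=True)
s=monitor.read_state();print(s['time'],s['tool_pos'],s['q'],R.from_rotvec(s['tcp_rot']).as_matrix()[:,0])
w=shot('wrist');a=shot('top');b=shot('side');save(w,'v5.png')
for n in ['stop_face','bar_far_end','bar_near_end','nut_grip','nut_seat','lever_knob']:
    O=[]
    for nm,p in zip('wtb',(w,a,b)):
        A=viewer.spot_point(p,n)
        print(n,nm,[(np.round(x['point']),round(x['score'],2)) for x in A[:3]])
        if A: O.append((p,A[0]['point']))
    if len(O)>1: print(*tri(O))
    for o in O[:1]: print(atz(*o,{'nut_grip':.162,'nut_seat':.142,'lever_knob':.142}.get(n,.043)))
```

```text
7.325 [ 0.4984 -0.1114  0.255 ] [-0.2691 -0.0716  1.9261  0.0008  1.2769 -0.0227] [0.2441 0.9697 0.0005]
stop_face w []
stop_face t [(array([233., 218.]), 0.9)]
stop_face b [(array([245., 219.]), 0.64)]
[0.4751 0.0932 0.053 ] [np.float64(0.0014905063852139416), np.float64(0.0014905063852139369)]
[0.4769 0.0947 0.043 ]
bar_far_end w [(array([235., 229.]), 0.72), (array([194.,   0.]), 0.71), (array([252.,  40.]), 0.34)]
bar_far_end t [(array([236., 215.]), 0.67), (array([334., 277.]), 0.6), (array([323., 228.]), 0.53)]
bar_far_end b [(array([244., 220.]), 0.93), (array([300., 183.]), 0.78), (array([348., 186.]), 0.77)]
[0.4796 0.0085 0.1055] [np.float64(0.16236270680874113), np.float64(0.07272866722824274), np.float64(0.10292561733042838)]
[ 0.4538 -0.1928  0.043 ]
bar_near_end w [(array([325., 241.]), 0.84), (array([199.,  83.]), 0.62), (array([197., 161.]), 0.58)]
bar_near_end t [(array([290., 233.]), 0.61), (array([405., 278.]), 0.61)]
bar_near_end b [(array([286., 194.]), 0.89), (array([278., 162.]), 0.67)]
[ 0.4797 -0.1295  0.0667] [np.float64(0.11686674627492777), np.float64(0.06
[... 251 characters left out ...]
.25)]
[0.5487 0.022  0.165 ] [np.float64(0.02719117968634568), np.float64(0.02292393920151348), np.float64(0.050079076138499955)]
[0.5264 0.0067 0.162 ]
nut_seat w [(array([250.,  42.]), 0.81)]
nut_seat t [(array([259., 197.]), 0.67), (array([260., 199.]), 0.16)]
nut_seat b [(array([245., 172.]), 0.97)]
[0.5305 0.0095 0.1394] [np.float64(0.004361456582688135), np.float64(0.005083598569853362), np.float64(0.0007456674953729804)]
[0.5261 0.008  0.142 ]
lever_knob w []
lever_knob t [(array([223., 188.]), 0.66)]
lever_knob b [(array([216., 188.]), 0.71), (array([243., 176.]), 0.48)]
[0.5567 0.116  0.143 ] [np.float64(0.004816046927801178), np.float64(0.004816046927801165)]
[0.5609 0.1187 0.142 ]
```

View pics/v5.png

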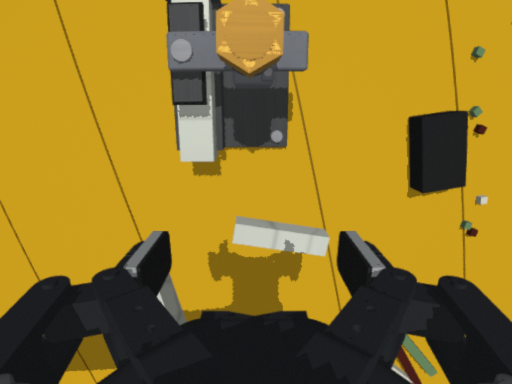

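The bar overhangs the base plate's edge by about 10 mm (its end at row 160, the plate's at 147), as it should when home. The nut is at (250,35). I'll overlay a predicted hexagon to get its yaw and height.

Call:
step_arm(series=[0.03,0,0,0,0.06,0,0,0,0.06,0,0,0])

```text
time: 8.75
tool_pos: [0.5097, -0.0516, 0.2494]
tcp_rot: [-2.476, -1.934, -0.0]
wrist_force: [-0.3, -0.0, -0.2]
width: 1.001
grip_force: 0.0
```

```bash
cat > hexo.py <<'E'
from h import *
def hexpts(c,zs,th):
    r=.05/np.sqrt(3)
    return [[np.array([c[0]+r*np.cos(th+np.pi/6+k*np.pi/3),c[1]+r*np.sin(th+np.pi/6+k*np.pi/3),z]) for k in range(6)] for z in (zs,zs+.032)]
def edges(p,c,zs,th):
    B,T=[np.array([proj(p,x) for x in L]) for L in hexpts(c,zs,th)]
    return B,T
E
python3 - <<'E'
from hexo import *
np.set_printoptions(precision=4,suppress=True)
s=monitor.read_state();t=R.from_rotvec(s['tcp_rot']).as_matrix()[:,0];th0=np.arctan2(t[1],t[0])
print(s['tool_pos'],th0)
w=shot('wrist')
A=viewer.spot_point(w,'nut_seat');c=atz(w,A[0]['point'],.141);print(A[0],c)
g=cv2.GaussianBlur(cv2.cvtColor(w['image'],cv2.COLOR_RGB2Lab).astype(np.float32),(3,3),0)
G=sum(np.hypot(cv2.Sobel(g[...,i],-1,1,0),cv2.Sobel(g[...,i],-1,0,1)) for i in range(3));G=np.minimum(G,150)
def score(v):
    B,T=edges(w,v[:2],v[2],v[3]);P=[]
    H=cv2.convexHull(np.vstack([B,T]).astype(np.float32))[:,0]
    for L in (H,T):
        for i in range(len(L)): P.append(L[i]+(L[(i+1)%len(L)]-L[i])*np.linspace(0,1,15)[:,None])
    P=np.vstack(P).astype(np.float32)
    return cv2.remap(G,P[:,0],P[:,1],cv2.INTER_LINEAR).mean()
best=[]
for d in np.arange(-30,30,3):
  for z in (.135,.14,.145):
    for dx in np.arange(-.006,.007,.002):
      for dy in np.arange(-.006,.007,.002):
        v=np.array([c[0]+dx,c[1]+dy,z,th0+np.radians(d)]);best.append((score(v),v))
best.sort(key=lambda q:-q[0])
from scipy.optimize import minimize
for sc,v in best[:3]:
    r=minimize(lambda v:-score(v),v,method='Nelder-Mead',options=dict(initial_simplex=np.vstack([v]+[v+np.eye(4)[i]*[.001,.001,.002,.05][i] for i in range(4)])))
    print(-r.fun,r.x,np.degrees(r.x[3]-th0))
v=r.x;im=cv2.cvtColor(w['image'],cv2.COLOR_RGB2BGR)
B,T=edges(w,v[:2],v[2],v[3]);x0,y0=T.mean(0).astype(int);x0=max(x0-100,0);y0=max(y0-75,0)
cr=cv2.resize(im[y0:y0+150,x0:x0+200],(800,600),interpolation=cv2.INTER_CUBIC)
o=lambda L:((L-[x0,y0])*4).astype(np.int32)
cv2.polylines(cr,[o(T)],True,(255,0,0),1);cv2.polylines(cr,[o(B)],True,(0,0,255),1)
cv2.imwrite('pics/v6.png',cr)
E
```

```text
[ 0.5097 -0.0516  0.2494] 1.326303240012024
{'point': [252.8, 115.2], 'score': 0.7} [0.524  0.0092 0.141 ]
149.94488525390625 [0.526  0.0086 0.1389 0.7811] -31.235550739738105
149.94882202148438 [0.5262 0.0086 0.1382 1.8362] 29.216687263781203
149.94827270507812 [0.5262 0.0088 0.1372 0.7881] -30.83585888068696
```

View pics/v6.png

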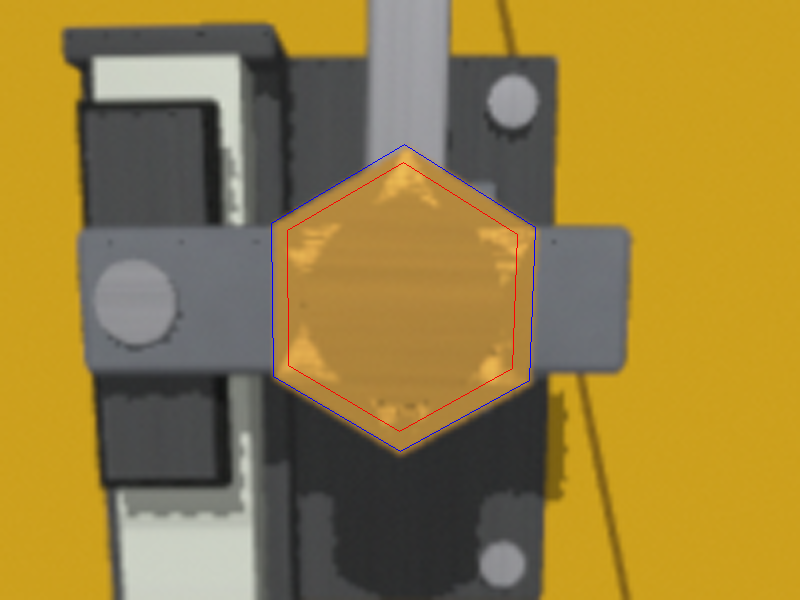

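The fit puts the nut's axis at (0.526, 0.009) and its underside at about z 0.139. Its flats are aligned with the tool at the present yaw, modulo 60°. I'll pre-wind by -60°, descend and grip.

Call:
step_arm(series=[0.02,0,0.02,-0.18,0.04,0.001,0.035,-0.36,0.0625,0.001,0.045,-0.54,0.0625,0.001,0.05,-0.72,0.0625,0.001,0.05,-0.9,0.0625,0.001,0.06,-1.03,0.0625,0.001,0.09,-1.03,0.0625,0.001,0.109,-1.03])

```text
time: 9.85
tool_pos: [0.525, 0.0065, 0.139]
tcp_rot: [-1.207, -2.899, 0.001]
wrist_force: [-0.2, 0.1, 0.4]
width: 0.999
grip_force: 0.0
```

Call:
step_arm(series=[0,0,0,0,0,0,0,0,0,0,0,0,0,0,0,0], gripper=0, newtons=80)

```text
time: 10.35
tool_pos: [0.5274, 0.0083, 0.142]
tcp_rot: [1.204, 2.898, 0.004]
wrist_force: [1.9, 4.7, 1.5]
width: 0.57
grip_force: 84.4
```

The nut is gripped at a width of about 49 mm. I'll turn it clockwise 2.2 rad, following it down.

Call:
step_arm(series=[0,0,0.0005,0.18,0,0,0.001,0.36,0,0,0.0016,0.54,0,0,0.0022,0.72,0,0,0.0027,0.9,0,0,0.0032,1.08,0,0,0.0038,1.26,0,0,0.0043,1.44])

```text
time: 11.35
tool_pos: [0.5254, 0.0083, 0.1376]
tcp_rot: [-2.822, -1.379, -0.0]
wrist_force: [-4.6, 4.5, 5.9]
width: 0.572
grip_force: 85.1
```

Call:
step_arm(series=[0,0,0.0005,0.18,0,0,0.0011,0.36,0,0,0.0017,0.54,0,0,0.0023,0.72,0,0,0.0024,0.76,0,0,0.0024,0.76])

```text
time: 12.1
tool_pos: [0.5249, 0.0093, 0.1353]
tcp_rot: [-3.129, -0.242, 0.002]
wrist_force: [-5.8, 7.6, 7.9]
width: 0.569
grip_force: 85.3
```

Run:
```python
from h import *
s=monitor.read_state();print(s['q'],s['tool_pos'],s['torque'],s['wrist_force']);t=R.from_rotvec(s['tcp_rot']).as_matrix()[:,0];print(np.arctan2(t[1],t[0]),t)
```

```text
[-0.03159893  0.0638461   2.02136903  0.00315032  1.05783736  1.38340735] [0.52494811 0.00927398 0.13525289] [1.32875217 0.87259738 0.24375245] [-5.78794757  7.62138532  7.87187775]
0.1542433689120811 [ 9.88127634e-01  1.53632429e-01 -9.25428641e-04]
```

Call:
step_arm(series=[0,0,0,0,0,0,0,0,0,0,-0.03,0,0,0,-0.08,-0.16,0,0,-0.095,-0.34,0,0,-0.095,-0.52,0,0,-0.095,-0.7,0,0,-0.095,-0.88], gripper=1)

```text
time: 13.1
tool_pos: [0.5259, 0.0069, 0.2288]
tcp_rot: [2.726, 1.56, 0.0]
wrist_force: [-0.1, 0.2, -0.4]
width: 0.998
grip_force: 0.0
```

Call:
step_arm(series=[0,0,0,-0.18,0,0,0,-0.26,0,0,0,-0.26])

```text
time: 13.48
tool_pos: [0.5258, 0.007, 0.2286]
tcp_rot: [2.508, 1.892, -0.0]
wrist_force: [-0.4, -0.9, -0.9]
width: 1.001
grip_force: 0.0
```

Run:
```python
from h import *
np.set_printoptions(precision=4,suppress=True)
s=monitor.read_state();t=R.from_rotvec(s['tcp_rot']).as_matrix();print(s['time'],s['tool_pos'],np.arctan2(t[1,0],t[0,0]),s['wrist_force'])
w=shot('wrist');a=shot('top');b=shot('side');save(w,'v7.png');O=[]
for p in (w,a,b):
    A=viewer.spot_point(p,'lever_knob');print([(x['point'],round(x['score'],2),atz(p,x['point'],.136)) for x in A[:2]])
    if A: O.append((p,A[0]['point']))
x,e=tri(O);print(x,e)
for k in (x,atz(*O[0],.136)):
  d=k[:2]-[.526,.0088];print('r,h',np.hypot(*d),np.arctan2(d[1],d[0]),'tool shift',t.T[:2]@(k-s['tool_pos']))
A=viewer.spot_point(b,'nut_seat');print(A[:1]); d=ray(b,A[0]['point']);print(d[0]+d[1]*((.526-d[0][0])/d[1][0]))
```

```text
13.475 [0.5258 0.007  0.2286] 1.2925474627041011 [-0.3935 -0.8668 -0.8883]
[([249.0, 48.7], 0.93, array([0.5534, 0.1168, 0.136 ])), ([256.1, 193.9], 0.28, array([0.5266, 0.0026, 0.136 ]))]
[]
[([216.6, 190.3], 0.66, array([0.5501, 0.1161, 0.136 ])), ([245.1, 176.6], 0.57, array([0.5205, 0.0222, 0.136 ]))]
[0.5521 0.1161 0.1354] [np.float64(0.0015326177213590944), np.float64(0.0015326177213591753)]
r,h 0.11038394024421336 1.3320138383586864 tool shift [ 0.1121 -0.0047]
r,h 0.11141341044637246 1.3227034541932736 tool shift [ 0.1132 -0.0037]
[{'point': [243.9, 174.9], 'score': 0.56}]
[0.526  0.02   0.1385]
```

View pics/v7.png

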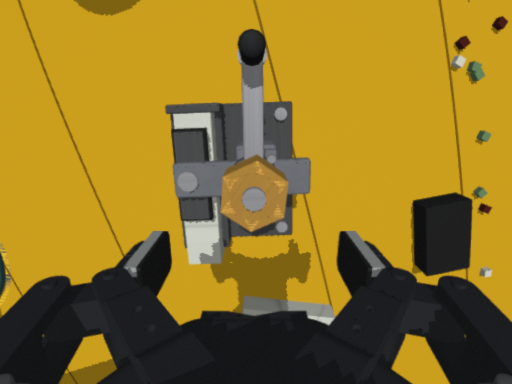

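The nut has turned (the stud now shows on top) and the knob is at (252,45), about 0.23 rad from open. I'll grip the knob.

Call:
step_arm(series=[0.05,-0.002,0,-0.02,0.1,-0.004,0,-0.037,0.1125,-0.004,0.02,-0.037,0.1125,-0.004,0.08,-0.037,0.1125,-0.004,0.11,-0.037,0.1125,-0.004,0.11,-0.037], gripper=0.6)

```text
time: 14.58
tool_pos: [0.549, 0.1157, 0.1143]
tcp_rot: [-2.469, -1.937, 0.012]
wrist_force: [0.2, 0.1, 0.1]
width: 0.599
grip_force: 0.0
```

Call:
step_arm(series=[0,0,0,0,0,0,0,0,0,0,0,0,0,0,0,0], gripper=0, newtons=40)

```text
time: 15.08
tool_pos: [0.5538, 0.1167, 0.12]
tcp_rot: [2.47, 1.939, 0.004]
wrist_force: [0.6, -0.6, 2.9]
width: 0.239
grip_force: 39.3
```

```bash
cat > arc.py <<'E'
from h import *
import sys
C=np.array([.526,.0088])
s=monitor.read_state();t=R.from_rotvec(s['tcp_rot']).as_matrix();p=s['tool_pos'][:2]
psi=np.arctan2(t[1,0],t[0,0]);d=p-C;h=np.arctan2(d[1],d[0]);r=np.hypot(*d)
print('t',s['time'],'pos',np.round(s['tool_pos'],4),'psi',round(psi,3),'h',round(h,3),'r',round(r,4),'lever',round(1.558-h,3),'F',np.round(t.T@s['wrist_force'],1),np.round(s['q'],2))
step=float(sys.argv[1]);n=int(sys.argv[2]);out=[]
for k in range(1,n+1):
    a=h-step*k;D=np.append(C+.1105*np.array([np.cos(a),np.sin(a)])-p,0);v=t.T@D
    out+=[round(v[0],4),round(v[1],4),0,round(step*k,3)]
print(out)
E
python3 arc.py .1 8
```

```text
t 15.075 pos [0.5538 0.1167 0.12  ] psi 1.331 h 1.319 r 0.1115 lever 0.239 F [-0.5  0.8 -2.9] [ 0.16  0.15  1.95 -0.    1.03  0.4 ]
[np.float64(-0.0016), np.float64(0.011), 0, 0.1, np.float64(-0.0034), np.float64(0.0219), 0, 0.2, np.float64(-0.0063), np.float64(0.0326), 0, 0.3, np.float64(-0.0102), np.float64(0.0429), 0, 0.4, np.float64(-0.0151), np.float64(0.0528), 0, 0.5, np.float64(-0.021), np.float64(0.0621), 0, 0.6, np.float64(-0.0278), np.float64(0.0709), 0, 0.7, np.float64(-0.0354), np.float64(0.0789), 0, 0.8]
```

The knob is held. I'll swing the lever in steps and watch the tangential force (tool y).

Call:
step_arm(series=[-0.001,0.011,0,0.1,-0.003,0.022,0,0.2,-0.006,0.0325,0,0.3,-0.01,0.043,0,0.4,-0.0125,0.048,0,0.45,-0.0125,0.048,0,0.45])

```text
time: 15.82
tool_pos: [0.598, 0.0938, 0.1198]
tcp_rot: [2.842, 1.339, 0.006]
wrist_force: [3.0, 2.8, 2.2]
width: 0.244
grip_force: 39.4
```

```bash
python3 arc.py .08 8
```

```text
t 15.825 pos [0.598  0.0938 0.1198] psi 0.881 h 0.868 r 0.1114 lever 0.69 F [ 4.1  0.6 -2.2] [0.11 0.22 1.87 0.   1.05 0.8 ]
[np.float64(-0.0013), np.float64(0.0088), 0, 0.08, np.float64(-0.0025), np.float64(0.0176), 0, 0.16, np.float64(-0.0044), np.float64(0.0262), 0, 0.24, np.float64(-0.0069), np.float64(0.0347), 0, 0.32, np.float64(-0.0101), np.float64(0.0429), 0, 0.4, np.float64(-0.014), np.float64(0.0509), 0, 0.48, np.float64(-0.0185), np.float64(0.0585), 0, 0.56, np.float64(-0.0236), np.float64(0.0657), 0, 0.64]
```

Call:
step_arm(series=[-0.0004,0.0088,0,0.08,-0.0004,0.0088,0,0.08])

```text
time: 16.08
tool_pos: [0.6043, 0.0879, 0.1197]
tcp_rot: [2.892, 1.226, 0.006]
wrist_force: [4.1, 3.5, 2.5]
width: 0.243
grip_force: 39.4
```

Call:
step_arm(series=[-0.0004,0.0088,0,0.08,-0.0004,0.0088,0,0.08])

```text
time: 16.32
tool_pos: [0.6102, 0.0815, 0.1196]
tcp_rot: [2.939, 1.111, 0.005]
wrist_force: [4.0, 4.2, 3.4]
width: 0.239
grip_force: 39.4
```

```bash
python3 arc.py .08 1
```

```text
t 16.325 pos [0.6102 0.0815 0.1196] psi 0.723 h 0.712 r 0.1113 lever 0.846 F [ 5.8 -0.5 -3.3] [0.09 0.24 1.85 0.   1.05 0.94]
[np.float64(-0.0012), np.float64(0.0088), 0, 0.08]
```

Call:
step_arm(series=[-0.0004,0.0088,0,0.08,-0.0004,0.0088,0,0.08])

```text
time: 16.58
tool_pos: [0.6157, 0.0745, 0.1195]
tcp_rot: [2.981, 0.992, 0.005]
wrist_force: [3.7, 3.0, 3.8]
width: 0.243
grip_force: 39.4
```

```bash
python3 arc.py .08 1
```

```text
t 16.575 pos [0.6157 0.0745 0.1195] psi 0.643 h 0.632 r 0.1112 lever 0.926 F [ 4.8 -0.1 -3.8] [0.08 0.25 1.84 0.   1.05 1.01]
[np.float64(-0.0012), np.float64(0.0088), 0, 0.08]
```

Call:
step_arm(series=[-0.0004,0.0088,0,0.08,-0.0004,0.0088,0,0.08])

```text
time: 16.82
tool_pos: [0.6206, 0.0672, 0.1195]
tcp_rot: [3.018, 0.872, 0.005]
wrist_force: [4.0, 2.9, 3.5]
width: 0.239
grip_force: 39.4
```

```bash
python3 arc.py .08 1
```

```text
t 16.825 pos [0.6206 0.0672 0.1195] psi 0.563 h 0.553 r 0.1112 lever 1.005 F [ 4.9 -0.3 -3.4] [0.07 0.26 1.83 0.   1.05 1.08]
[np.float64(-0.0011), np.float64(0.0088), 0, 0.08]
```

Call:
step_arm(series=[-0.0004,0.0088,0,0.08,-0.0004,0.0088,0,0.08])

```text
time: 17.08
tool_pos: [0.6249, 0.0596, 0.1194]
tcp_rot: [-3.05, -0.751, -0.005]
wrist_force: [5.0, 2.7, 3.4]
width: 0.24
grip_force: 39.4
```

```bash
python3 arc.py .08 1
```

```text
t 17.075 pos [0.6249 0.0596 0.1194] psi 0.483 h 0.474 r 0.1111 lever 1.084 F [ 5.7 -0.1 -3.4] [0.05 0.26 1.82 0.   1.05 1.14]
[np.float64(-0.0011), np.float64(0.0088), 0, 0.08]
```

Call:
step_arm(series=[-0.0004,0.0088,0,0.08,-0.0004,0.0088,0,0.08])

```text
time: 17.32
tool_pos: [0.6284, 0.0517, 0.1193]
tcp_rot: [-3.078, -0.628, -0.005]
wrist_force: [5.9, 3.2, 3.1]
width: 0.241
grip_force: 39.3
```

```bash
python3 arc.py .08 1
```

```text
t 17.325 pos [0.6284 0.0517 0.1193] psi 0.403 h 0.396 r 0.111 lever 1.162 F [ 6.7 -0.6 -3.1] [0.04 0.27 1.81 0.   1.06 1.21]
[np.float64(-0.001), np.float64(0.0088), 0, 0.08]
```

Call:
step_arm(series=[-0.0004,0.0088,0,0.08,-0.0004,0.0088,0,0.08])

```text
time: 17.58
tool_pos: [0.6314, 0.0434, 0.1191]
tcp_rot: [-3.1, -0.504, -0.004]
wrist_force: [5.4, 3.9, 1.5]
width: 0.24
grip_force: 39.2
```

```bash
python3 arc.py .08 1
```

```text
t 17.575 pos [0.6314 0.0434 0.1191] psi 0.323 h 0.317 r 0.111 lever 1.241 F [ 6.4 -2.  -1.5] [0.03 0.27 1.81 0.   1.06 1.28]
[np.float64(-0.0009), np.float64(0.0088), 0, 0.08]
```

Call:
step_arm(series=[-0.0004,0.0088,0,0.08,-0.0004,0.0088,0,0.08])

```text
time: 17.82
tool_pos: [0.6338, 0.0349, 0.119]
tcp_rot: [-3.118, -0.38, -0.004]
wrist_force: [5.6, 2.1, 0.7]
width: 0.241
grip_force: 39.2
```

```bash
python3 arc.py -.18 8
```

```text
t 17.825 pos [0.6338 0.0349 0.119 ] psi 0.243 h 0.238 r 0.1109 lever 1.32 F [ 5.9 -0.7 -0.7] [0.02 0.28 1.8  0.   1.06 1.34]
[np.float64(-0.0021), np.float64(-0.0198), 0, -0.18, np.float64(-0.0073), np.float64(-0.039), 0, -0.36, np.float64(-0.0158), np.float64(-0.0569), 0, -0.54, np.float64(-0.0274), np.float64(-0.073), 0, -0.72, np.float64(-0.0417), np.float64(-0.0868), 0, -0.9, np.float64(-0.0583), np.float64(-0.0977), 0, -1.08, np.float64(-0.0766), np.float64(-0.1056), 0, -1.26, np.float64(-0.0959), np.float64(-0.11), 0, -1.44]
```

Call:
step_arm(series=[-0.0004,0.0088,0,0.08,-0.0004,0.0088,0,0.08])

```text
time: 18.08
tool_pos: [0.6354, 0.0262, 0.1188]
tcp_rot: [-3.131, -0.255, -0.004]
wrist_force: [5.3, 2.5, 0.0]
width: 0.244
grip_force: 39.1
```

```bash
python3 arc.py -.18 1
```

```text
t 18.075 pos [0.6354 0.0262 0.1188] psi 0.163 h 0.157 r 0.1108 lever 1.401 F [ 5.6 -1.6  0. ] [0.   0.28 1.8  0.   1.06 1.41]
[np.float64(-0.002), np.float64(-0.0198), 0, -0.18]
```

Call:
step_arm(series=[-0.0004,0.0088,0,0.08,-0.0004,0.0088,0,0.08])

```text
time: 18.32
tool_pos: [0.6364, 0.0172, 0.1186]
tcp_rot: [-3.138, -0.13, -0.004]
wrist_force: [6.9, 2.1, 0.0]
width: 0.243
grip_force: 39.1
```

```bash
python3 arc.py -.18 1
```

```text
t 18.325 pos [0.6364 0.0172 0.1186] psi 0.083 h 0.076 r 0.1107 lever 1.482 F [ 7.  -1.5 -0. ] [-0.01  0.28  1.8   0.    1.06  1.48]
[np.float64(-0.0018), np.float64(-0.0198), 0, -0.18]
```

Contact shows from about 1.15–1.2 rad: the vertical force on the knob unloads and the tangential force grows slightly. So the nut still needs about 1.05 rad. I'll swing the lever back and regrip the nut.

Call:
step_arm(series=[-0.0018,-0.0199,0,-0.18,-0.0071,-0.0391,0,-0.36,-0.0158,-0.0571,0,-0.54,-0.0276,-0.0732,0,-0.72,-0.042,-0.0869,0,-0.9,-0.0587,-0.0979,0,-1.08,-0.0587,-0.0979,0,-1.08])

```text
time: 19.2
tool_pos: [0.5687, 0.1115, 0.1193]
tcp_rot: [-2.623, -1.729, -0.004]
wrist_force: [3.9, 4.8, 3.7]
width: 0.242
grip_force: 39.6
```

Call:
step_arm(series=[0,0,0,0,0,0,0,0,0,0,-0.05,0,0,0,-0.09,0,-0.05,0,-0.09,-0.02,-0.11,0,-0.09,-0.038,-0.11,0,-0.09,-0.038], gripper=1)

```text
time: 20.08
tool_pos: [0.5228, 0.0056, 0.2076]
tcp_rot: [-2.597, -1.766, 0.005]
wrist_force: [-0.4, 0.9, -0.3]
width: 1.002
grip_force: 0.0
```

Run:
```python
from h import *
np.set_printoptions(precision=4,suppress=True)
s=monitor.read_state();t=R.from_rotvec(s['tcp_rot']).as_matrix();print(s['time'],s['tool_pos'],np.arctan2(t[1,0],t[0,0]),s['q'])
print('to nut',t.T@(np.array([.526,.0088,.1335])-s['tool_pos']))
w=shot('wrist')
for p in (w,):
  A=viewer.spot_point(p,'lever_knob');print([(x['score'],atz(p,x['point'],.136)) for x in A[:1]])
cv2.imwrite('pics/v8.png',cv2.cvtColor(w['image'],cv2.COLOR_RGB2BGR))
```

```text
20.075 [0.5228 0.0056 0.2076] 1.1945105199119246 [-0.036  -0.0059  1.9512 -0.0015  1.1994  0.3409]
to nut [0.0043 0.002  0.0741]
[(0.8, array([0.5689, 0.1125, 0.136 ]))]
```

View pics/v8.png

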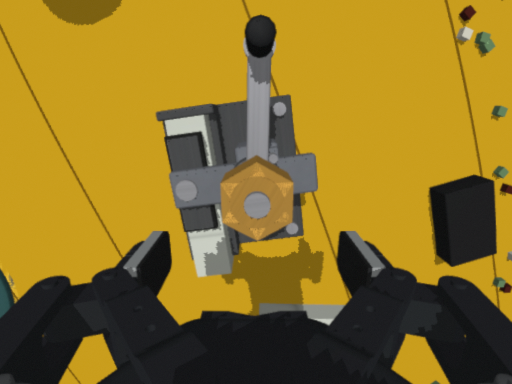

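The nut's flats line up with the fingers (vertical sides at columns 221 and 293), and the bar is still home. I'll regrip and turn it another 1.05 rad.

Call:
step_arm(series=[0.004,0.002,0.03,0,0.004,0.002,0.065,0,0.004,0.002,0.0735,0,0.004,0.002,0.0735,0])

```text
time: 20.68
tool_pos: [0.5284, 0.0126, 0.1345]
tcp_rot: [-2.592, -1.773, 0.002]
wrist_force: [0.7, -0.3, 0.1]
width: 1.004
grip_force: 0.0
```

Call:
step_arm(series=[0,0,0,0,0,0,0,0,0,0,0,0,0,0,0,0], gripper=0, newtons=80)

```text
time: 21.18
tool_pos: [0.5278, 0.0127, 0.137]
tcp_rot: [-2.592, -1.771, 0.0]
wrist_force: [-6.3, 1.6, 8.9]
width: 0.574
grip_force: 81.6
```

Call:
step_arm(series=[0,0,0.0005,0.18,0,0,0.001,0.36,0,0,0.0016,0.54,0,0,0.0022,0.72,0,0,0.0027,0.9,0,0,0.0032,1.05,0,0,0.0032,1.07])

```text
time: 22.05
tool_pos: [0.5298, 0.0101, 0.1339]
tcp_rot: [3.131, 0.202, 0.004]
wrist_force: [-1.6, -6.0, 2.8]
width: 0.567
grip_force: 81.7
```

Call:
step_arm(series=[0,0,0,0,0,0,0,0,0,0,-0.04,0,0,0,-0.09,-0.16,0,0,-0.09,-0.34,0,0,-0.09,-0.52,0,0,-0.09,-0.7,0,0,-0.09,-0.88], gripper=1)

```text
time: 23.05
tool_pos: [0.5286, 0.0122, 0.222]
tcp_rot: [-2.745, -1.527, -0.001]
wrist_force: [0.2, -0.1, -0.8]
width: 1.0
grip_force: 0.0
```

Call:
step_arm(series=[0,0,0,-0.16,0,0,0,-0.16], gripper=0.6)

```text
time: 23.3
tool_pos: [0.5286, 0.0121, 0.2219]
tcp_rot: [-2.621, -1.731, -0.0]
wrist_force: [-0.5, 0.1, -0.3]
width: 0.61
grip_force: 0.0
```

Run:
```python
from h import *
np.set_printoptions(precision=4,suppress=True)
s=monitor.read_state();t=R.from_rotvec(s['tcp_rot']).as_matrix();print(s['time'],s['tool_pos'],np.arctan2(t[1,0],t[0,0]))
w=shot('wrist');b=shot('side');O=[]
for p in (w,b):
  A=viewer.spot_point(p,'lever_knob');print([(x['score'],atz(p,x['point'],.132)) for x in A[:2]]);O+=[(p,A[0]['point'])] if A else []
k=tri(O)[0] if len(O)>1 else None;print(k)
k=atz(*O[0],.132);d=k[:2]-[.526,.0088];print(np.hypot(*d),np.arctan2(d[1],d[0]),'shift',t.T@(k-s['tool_pos']))
```

```text
23.3 [0.5286 0.0121 0.2219] 1.1672674822468143
[(0.56, array([0.4819, 0.0375, 0.132 ]))]
[(0.63, array([0.5726, 0.0973, 0.132 ]))]
[0.5257 0.0828 0.169 ]
0.052627066219938866 2.5641289241247964 shift [ 0.0051 -0.0529  0.0899]
```

Run:
```python
from h import *
w=shot('wrist');im=w['image'].copy()
for h in (1.05,1.17,1.29):
    u=proj(w,[.526+.1105*np.cos(h),.0088+.1105*np.sin(h),.149]);print(h,u)
cv2.imwrite('pics/v9.png',cv2.cvtColor(im,cv2.COLOR_RGB2BGR))
```

```text
1.05 [270.16967322  53.83227569]
1.17 [251.56923383  52.68926038]
1.29 [232.98620254  53.99334812]
```

View pics/v9.png

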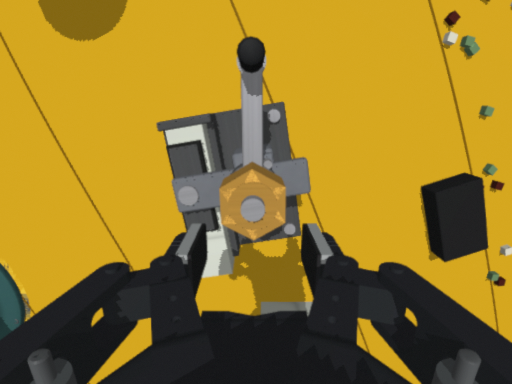

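The knob is at (251,50), heading 1.17, undisturbed by the nut turn. I'll grip it and swing.

Call:
step_arm(series=[0.06,-0.001,0,0,0.1065,-0.0015,0,0,0.1065,-0.0015,0.03,0,0.1065,-0.0015,0.08,0,0.1065,-0.0015,0.106,0,0.1065,-0.0015,0.106,0])

```text
time: 24.3
tool_pos: [0.5664, 0.1102, 0.113]
tcp_rot: [-2.619, -1.731, 0.009]
wrist_force: [0.6, 0.2, 0.6]
width: 0.598
grip_force: 0.0
```

Call:
step_arm(series=[0,0,0,0,0,0,0,0,0,0,0,0], gripper=0, newtons=50)

```text
time: 24.68
tool_pos: [0.5703, 0.1107, 0.1178]
tcp_rot: [2.619, 1.732, 0.005]
wrist_force: [1.7, -0.3, 1.1]
width: 0.232
grip_force: 48.9
```

Call:
step_arm(series=[-0.0004,0.0088,0,0.08,-0.0014,0.0176,0,0.16,-0.0032,0.0262,0,0.24,-0.0032,0.0262,0,0.24])

```text
time: 25.18
tool_pos: [0.5932, 0.0973, 0.1173]
tcp_rot: [2.808, 1.407, 0.004]
wrist_force: [0.9, 1.0, 2.6]
width: 0.228
grip_force: 49.1
```

```bash
python3 arc.py .08 1
```

```text
t 25.175 pos [0.5932 0.0973 0.1173] psi 0.929 h 0.921 r 0.1111 lever 0.637 F [ 1.3  0.1 -2.6] [0.12 0.22 1.88 0.   1.04 0.76]
[np.float64(-0.001), np.float64(0.0088), 0, 0.08]
```

Call:
step_arm(series=[-0.0004,0.0088,0,0.08,-0.0004,0.0088,0,0.08])

```text
time: 25.42
tool_pos: [0.5997, 0.0919, 0.117]
tcp_rot: [2.861, 1.296, 0.004]
wrist_force: [1.7, 0.7, 3.6]
width: 0.231
grip_force: 49.2
```

```bash
python3 arc.py .08 1
```

```text
t 25.425 pos [0.5997 0.0919 0.117 ] psi 0.85 h 0.845 r 0.111 lever 0.713 F [ 1.7  0.8 -3.6] [0.11 0.23 1.87 0.   1.04 0.83]
[np.float64(-0.0009), np.float64(0.0088), 0, 0.08]
```

Call:
step_arm(series=[-0.0004,0.0088,0,0.08,-0.0004,0.0088,0,0.08])

```text
time: 25.68
tool_pos: [0.6057, 0.086, 0.1168]
tcp_rot: [2.911, 1.181, 0.004]
wrist_force: [2.5, 2.1, 3.1]
width: 0.234
grip_force: 49.3
```

```bash
python3 arc.py .08 1
```

```text
t 25.675 pos [0.6057 0.086  0.1168] psi 0.771 h 0.769 r 0.111 lever 0.789 F [ 3.3  0.3 -3.1] [0.1  0.24 1.86 0.   1.04 0.9 ]
[np.float64(-0.0009), np.float64(0.0088), 0, 0.08]
```

Call:
step_arm(series=[-0.0004,0.0088,0,0.08,-0.0004,0.0088,0,0.08])

```text
time: 25.92
tool_pos: [0.6113, 0.0796, 0.1165]
tcp_rot: [-2.955, -1.064, -0.003]
wrist_force: [2.4, 2.4, 4.4]
width: 0.231
grip_force: 49.9
```

```bash
python3 arc.py .08 1
```

```text
t 25.925 pos [0.6113 0.0796 0.1165] psi 0.691 h 0.693 r 0.1109 lever 0.865 F [ 3.3 -0.3 -4.4] [0.09 0.25 1.85 0.   1.05 0.97]
[np.float64(-0.0007), np.float64(0.0088), 0, 0.08]
```

Call:
step_arm(series=[-0.0004,0.0088,0,0.08,-0.0004,0.0088,0,0.08])

```text
time: 26.18
tool_pos: [0.6165, 0.0728, 0.1163]
tcp_rot: [-2.995, -0.945, -0.003]
wrist_force: [3.5, 4.7, 3.9]
width: 0.232
grip_force: 50.6
```

```bash
python3 arc.py .08 1
```

```text
t 26.175 pos [0.6165 0.0728 0.1163] psi 0.611 h 0.615 r 0.1108 lever 0.943 F [ 5.6 -1.8 -3.9] [0.08 0.26 1.84 0.   1.05 1.04]
[np.float64(-0.0007), np.float64(0.0088), 0, 0.08]
```

Call:
step_arm(series=[-0.0004,0.0088,0,0.08,-0.0004,0.0088,0,0.08])

```text
time: 26.42
tool_pos: [0.6212, 0.0654, 0.1162]
tcp_rot: [-3.03, -0.825, -0.003]
wrist_force: [3.6, 4.5, 3.1]
width: 0.232
grip_force: 51.3
```

```bash
python3 arc.py .08 1
```

```text
t 26.425 pos [0.6212 0.0654 0.1162] psi 0.531 h 0.536 r 0.1107 lever 1.022 F [ 5.4 -2.  -3.1] [0.06 0.26 1.83 0.   1.05 1.1 ]
[np.float64(-0.0006), np.float64(0.0088), 0, 0.08]
```

Call:
step_arm(series=[-0.0004,0.0088,0,0.08,-0.0004,0.0088,0,0.08])

```text
time: 26.68
tool_pos: [0.6253, 0.0578, 0.1161]
tcp_rot: [-3.061, -0.703, -0.003]
wrist_force: [4.1, 5.6, 3.0]
width: 0.233
grip_force: 51.5
```

```bash
python3 arc.py .08 8
```

```text
t 26.675 pos [0.6253 0.0578 0.1161] psi 0.451 h 0.458 r 0.1107 lever 1.1 F [ 6.2 -3.2 -3. ] [0.05 0.27 1.82 0.   1.05 1.17]
[np.float64(-0.0005), np.float64(0.0088), 0, 0.08, np.float64(-0.0015), np.float64(0.0176), 0, 0.16, np.float64(-0.0032), np.float64(0.0263), 0, 0.24, np.float64(-0.0056), np.float64(0.0348), 0, 0.32, np.float64(-0.0086), np.float64(0.0431), 0, 0.4, np.float64(-0.0123), np.float64(0.0511), 0, 0.48, np.float64(-0.0167), np.float64(0.0588), 0, 0.56, np.float64(-0.0216), np.float64(0.0661), 0, 0.64]
```

Resistance starts at about 0.88 rad, half the swing, and reaches 3 N and rising. The nut is right, so I'll close the lever.

Call:
step_arm(series=[-0.0005,0.0088,0,0.08,-0.0015,0.0176,0,0.16,-0.0032,0.0263,0,0.24,-0.0056,0.0348,0,0.32,-0.0086,0.0431,0,0.4,-0.0123,0.0511,0,0.48,-0.0167,0.0588,0,0.56,-0.0216,0.0661,0,0.64])

```text
time: 27.68
tool_pos: [0.6339, -0.0125, 0.1146]
tcp_rot: [3.127, -0.298, 0.0]
wrist_force: [5.8, -0.2, -3.1]
width: 0.226
grip_force: 49.0
```

```bash
python3 arc.py .04 3
```

```text
t 27.675 pos [ 0.6339 -0.0125  0.1146] psi -0.19 h -0.195 r 0.11 lever 1.753 F [ 5.7 -0.9  3.1] [-0.06  0.28  1.81 -0.    1.05  1.7 ]
[np.float64(0.0004), np.float64(0.0044), 0, 0.04, np.float64(0.0001), np.float64(0.0088), 0, 0.08, np.float64(-0.0003), np.float64(0.0132), 0, 0.12]
```

Call:
step_arm(series=[-0.0002,0.0044,0,0.04,-0.0004,0.0077,0,0.07,-0.0004,0.0077,0,0.07])

```text
time: 28.05
tool_pos: [0.6322, -0.0192, 0.1146]
tcp_rot: [-3.115, 0.404, -0.001]
wrist_force: [6.2, 2.8, -3.3]
width: 0.233
grip_force: 49.4
```

```bash
python3 arc.py .04 3
```

```text
t 28.05 pos [ 0.6322 -0.0192  0.1146] psi -0.258 h -0.258 r 0.1099 lever 1.816 F [ 5.3 -4.2  3.3] [-0.07  0.28  1.81  0.    1.05  1.76]
[np.float64(0.0006), np.float64(0.0044), 0, 0.04, np.float64(0.0003), np.float64(0.0088), 0, 0.08, np.float64(-0.0002), np.float64(0.0132), 0, 0.12]
```

Call:
step_arm(series=[0,0.0022,0,0.01,0,0.0044,0,0.02,0,0.0044,0,0.02])

```text
time: 28.42
tool_pos: [0.6316, -0.0215, 0.1148]
tcp_rot: [-3.108, 0.435, -0.002]
wrist_force: [8.2, 7.8, -4.9]
width: 0.233
grip_force: 50.8
```

```bash
python3 arc.py .04 1
```

```text
t 28.425 pos [ 0.6316 -0.0215  0.1148] psi -0.278 h -0.279 r 0.1099 lever 1.837 F [ 5.7 -9.8  4.9] [-0.08  0.28  1.81  0.    1.05  1.77]
[np.float64(0.0005), np.float64(0.0044), 0, 0.04]
```

Call:
step_arm(series=[0,0.002,0,0,0,0.004,0,0,0,0.004,0,0])

```text
time: 28.8
tool_pos: [0.6311, -0.0234, 0.1149]
tcp_rot: [-3.105, 0.435, -0.003]
wrist_force: [10.3, 13.9, -4.0]
width: 0.228
grip_force: 52.4
```

```bash
python3 arc.py .04 1
```

```text
t 28.8 pos [ 0.6311 -0.0234  0.1149] psi -0.278 h -0.297 r 0.1099 lever 1.855 F [  6.1 -16.1   4.1] [-0.08  0.28  1.81  0.01  1.05  1.77]
[np.float64(0.0004), np.float64(0.0044), 0, 0.04]
```

The lever is against its stop: 16 N and no real travel. I'll release, lift and check.

Call:
step_arm(series=[0,-0.006,0,0,0,-0.006,0,0,0,-0.006,0,0,0,-0.006,-0.05,0,-0.03,-0.006,-0.11,0,-0.1,-0.006,-0.15,0,-0.16,-0.006,-0.17,0,-0.2,-0.006,-0.17,0], gripper=0.7)

```text
time: 29.8
tool_pos: [0.4384, 0.0331, 0.2879]
tcp_rot: [3.11, -0.441, 0.005]
wrist_force: [-0.3, 0.8, 1.1]
width: 0.704
grip_force: 0.0
```

Run:
```python
from h import *
np.set_printoptions(precision=4,suppress=True)
w=shot('wrist');b=shot('side');O=[]
for p in (w,b):
  A=viewer.spot_point(p,'lever_knob');print([(round(x['score'],2),atz(p,x['point'],.13)) for x in A[:2]])
for h in (-.24,-.14,0): print(h,proj(w,[.526+.1105*np.cos(h),.0088+.1105*np.sin(h),.145]))
c=np.hstack([cv2.resize(w['image'],(400,300)),cv2.resize(b['image'][110:260,150:350],(400,300))])
cv2.imwrite('pics/v10.png',cv2.cvtColor(c,cv2.COLOR_RGB2BGR))
```

```text
[]
[(0.53, array([0.418 , 0.1052, 0.13  ])), (0.49, array([ 0.6432, -0.0373,  0.13  ]))]
-0.24 [246.3405 -40.7025]
-0.14 [234.0865 -39.4214]
0 [217.3354 -35.3473]
```

View pics/v10.png

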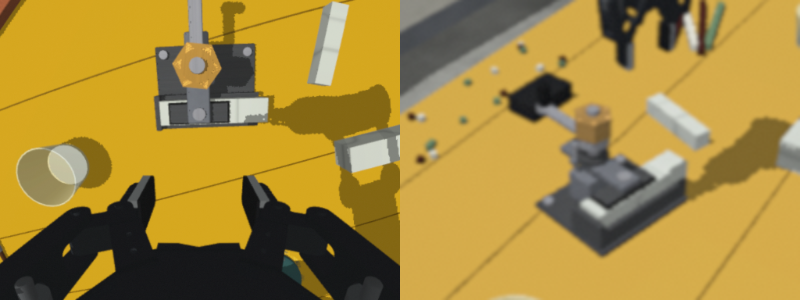

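The lever lies along +x in line with the strap and stays closed. The foot is down on the bar, the bar is against the stop, and the gripper is clear. I'll hand the job in.

```bash
python3 -c "
from workcell import job
print(job.finish_job())"
```

```text
the job is handed in; nothing more can be done
None
```

I handed the job in at about 30 s of the 72 s limit: the bar is home against the stop, the nut is set so the lever bites at about half its swing, and the lever is closed on its stop and stayed there after release, with the tub, sanding block and clay bar untouched.

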